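# Set the sheeter's roller gap

### The job

Lift the loose steel guard off the bench roller by its handle and set it down gently, upright, in the shallow metal tray. Then turn the round knurled thumbscrew that was under it clockwise until it seats, and back it off a quarter turn. Finish with the thumbscrew still gripped and held at that setting, leaving the star knob and everything else on the bench as they are.

Things in the scene. Friction and masses are not known exactly. Their poses are not given: they have to be found in the camera images.
- guard_handle (a point): Middle of the guard's handle, a dark round bar 10 mm thick and 68 mm long along the guard's own y; this point is on the bar's axis, 88 mm above the guard's underside and 30 mm above its flat top. Axes: the guard's, z up.
- guard: Guard: loose bridge of bent steel sheet, 90 x 90 mm, 58 mm high without its handle, 0.2 to 0.4 kg; stands on two 3 mm side walls (at its y = +-43.5 mm), open towards its +-x. Origin: centre of its underside, z up. Starts on the roller's deck over the thumbscrew, whose top is 40 mm above the deck: lift it 45 mm or more before moving sideways.
- tray: Shallow open aluminium tray, 170 x 170 mm, 22 mm high, walls 4 mm, floor about 4 mm thick; fixed. Origin: centre of its underside on the bench. With the guard standing in it, the guard's handle is about 93 mm above the bench. It stands left or right of the roller, the scale on the other side.
- roller: Bench roller, cream painted, fixed: base 160 x 290 mm, deck 130 x 286 mm (x, y) with its top 128 mm above the bench. Origin: centre of its underside; its x points away from the arm, y along the rollers to the left. The thumbscrew stands on the deck at its (0, -75 mm), the star knob at (0, +85 mm).
- thumbscrew_grip (a point): On the thumbscrew's axis at the height to grip it, 157 mm above the bench, 29 mm above the deck. The head: upright steel cylinder 36 mm in diameter, finely knurled, from 142 to 168 mm above the bench, on a 28 mm collar; a small black mark on its top near the rim (its own -x side). Can be gripped across at any yaw. Turns in place, does not rise or sink.
- thumbscrew (a joint): Angle of the thumbscrew, rad, growing clockwise seen from above. 6.0 is seated (a hard stop); a quarter turn back is 4.43. Starts 2.1 to 3.4 short of seated. Even friction of 0.08 N m, stays where left; a grip of 25 to 40 N turns it and slips harmlessly if turned on against the stop. It lowers the upper roller 6 mm a turn until that meets the lower one.
- star_knob (a joint): Angle of the small black five-lobed knob (34 mm across, top 150 mm above the bench) at the other end of the deck, rad; not to be touched. Starts at 0.
- scale: Bystander: grey bench scale with a steel plate, 170 x 170 x 42 mm, fixed. Origin: centre of its underside.
- bowl: Bystander: steel bowl standing on the scale, 120 mm across, 50 mm high. Origin: centre of its underside.
- spatula: Bystander: spatula lying in front of the roller. Origin: on the bench under its middle.
- brush: Bystander: brush lying behind the roller. Origin: on the bench under its middle.
- jar: Bystander: jar, 72 mm across, 90 mm high, far left. Origin: centre of its underside.
- mug: Bystander: white mug, 80 mm across, 85 mm high, far right. Origin: centre of its underside.
- cutter: Bystander: steel cutter ring, 70 mm across, 30 mm high, in front of the roller. Origin: centre of its underside.
Mind the look-alikes: they are no part of the job. Leave any turquoise look-alike of the guard alone.

How it is judged:
On the way, in this order (a step that is already met when the one before it is completed fails the run):
1. the guard stands upright in the tray, let go, the thumbscrew not yet turned down (z of guard_handle in the frame of tray below 0.1 m and horizontal distance between guard_handle and tray below 0.06 m and angle between guard_handle's own z axis and vertical below 0.12 rad and contact force between guard and tray above 0.5 N and contact force between guard and the fingers below 0.1 N and value of joint thumbscrew below 5 rad), for 0.3 s.
2. the thumbscrew is turned clockwise until it seats (value of joint thumbscrew above 5.9 rad), for 0.1 s.
At the end, for the whole second after the job is handed in: Guard upright (0.12 rad), let go, within 60 mm of the tray's centre; thumbscrew, after seating (above 5.9 rad), still at 1.57 +- 0.3 rad back from seated and gripped with over 3 N; star knob within 0.15 rad of its start, loose bystanders within 40 mm (z of guard_handle in the frame of tray below 0.1 m and horizontal distance between guard_handle and tray below 0.06 m and angle between guard_handle's own z axis and vertical below 0.12 rad and contact force between guard and tray above 0.5 N and contact force between guard and the fingers below 0.1 N and value of joint thumbscrew between 4.13 and 4.73 rad and velocity of joint thumbscrew between -0.1 and 0.1 rad/s and contact force between thumbscrew and the fingers above 3 N and value of joint star_knob between -0.15 and 0.15 rad and distance of each of bowl, spatula, brush, jar, mug, cutter from where it was at the start of the episode below 0.04 m); the arm keeps its last pose, push and grip.
It fails at once if the guard is dropped: falls faster than 0.6 m/s out of the gripper (contact force between guard and the fingers below 0.01 N and linear speed of guard above 0.6 m/s).
It fails at once if the guard is tipped over (angle between guard_handle's own z axis and vertical above 0.8 rad).
It fails at once if the star knob is turned (value of joint star_knob above 0.3 rad or value of joint star_knob below -0.3 rad).
It fails at once if a bystander is moved by more than 60 mm (distance of any of bowl, spatula, brush, jar, mug, cutter from where it was at the start of the episode above 0.06 m).
It also fails if it takes over 70 s, if anything falls off the work surface, if the arm or the gripper's body presses on something with over 40 N, if the wrist force passes 120 N, or if a joint passes its speed limit or range.

### The arm

A 7-joint arm with a two-finger parallel gripper is mounted at the origin on the work surface. World frame = base frame: x ahead of the robot, y to its left, z up, the work surface at z = 0. Lengths are in m, angles in rad, forces in N, time in s.
With the tool pointing down it reaches from about 0.425 to 0.925 m from the base axis. Payload 6.8 kg.
Tool frame: the origin (TCP) lies on the centre line of the jaws, within the pads' length; the fingertips stand 19 mm ahead of it and the grasp point (between the pads) is the TCP (tcp_to_tips is the distance from the TCP to the fingertips, in m); x points along the fingers, y is the direction in which the jaws open and shut, and the axes are right-handed (so a half turn about x gives the same grasp; the last joint's range is limited). The gripper opens to 85 mm and grips with 20 to 120 N. Pads are 22 mm wide; open, the fingers measure 114 mm over their backs; the gripper's body (76 mm by 85 mm) begins 54 mm behind the grasp point. The pads swing forward as they close: fully open they stand 13 mm farther back than shut.
Start: joints at [-1.292, 0.477, 0.022, 1.555, -0.011, 1.109, -0.083], TCP at [0.255, 0.625, 0.25] pointing down, gripper open.
Joint ranges: [-2.96, 2.96], [-0.34, 2.1], [-1.41, 1.46], [0.24, 2.44], [-1.37, 4.51], [0.17, 1.92], [-2.96, 2.96]. Speed limits (rad/s): [2.39, 2.39, 3.14, 3.14, 3.14, 3.14, 3.14].

### API

Orientations are given as a unit quaternion [w, x, y, z].
In Python, from station import get_obs, read_camera, hand_in, spot_in, cut_out, tcp_to_tips gives the robot as it stands.
- The arm moves only by the shell command python3 -m jog 'ROWS' [FORCE]. ROWS is JSON, a list of rows, each an object of numbers: "gripper": the closure, from 0 (fully open) to 1 (shut); "dx", "dy", "dz": the shift along the world's x, y, z in m; "rx", "ry", "rz": the turn, a rotation vector about the world's x, y, z in degrees. In form: [{"gripper": .., "dx": .., "dy": .., "dz": .., "rx": .., "ry": .., "rz": ..}, ...]. A call has 1 to 10 rows; each row is the pose to reach, as a shift and turn from the pose commanded when the call began; what a row does not reach only later rows make up. A row lasts 1/10 s, in which the tool goes at most 50 mm and 8.59 degrees, less where a joint would pass 70% of its speed; a pose out of reach is approached as far as the arm can. A call with a gripper value outside its range is refused whole. The fingers move at their own pace and stop on an object; FORCE is the grip in N (left out, the last holds). Time passes only in rows, so rows that repeat a pose let the fingers close. It gives the time, the measured TCP pose, the force and the opening at its end, in the units of the state.
- get_obs(): the state, without advancing time (a new reading comes with each control period).
- read_camera(name): name is "side" or "top"; returns a dict with "pixels" (384x512x3 uint8, blue, green, red), "range_z" (384x512 float32, m along the optical axis (not along the pixel's ray), 0 where there is no reading), "camera_matrix" (3x3 intrinsics, pixels), "D" ([k1, k2, p1, p2, k3] as OpenCV has them; the pictures are not rectified), "cam_to_world" (4x4, takes a point from camera to world coordinates). Camera axes: x right, y down, z forward; pixel columns grow to the right and rows downward; lengths in m; the calibration is good to about 2 mm. A picture is of the moment at which its call begins.
- hand_in(): hands the job in, once; it reports no verdict.
Trained networks look in the newest picture that a camera, given by its name, has taken for a name from the list of things; names that differ only in an ending like _2 or _b are one class to them, and where a whole thing is asked for, a point or a joint stands for the part that bears it (a point fixed in the world has none). Each returns a list of dicts, best first, with "conf" (0 to 1); they miss things now and then, are a little off and sometimes report something else, mostly with a low value. They report only what shows in the picture. A call takes as long as a camera call. They do not tell look-alikes from the thing itself.
- spot_in(camera, label): "box" ([centre column, centre row, width, height] in pixels, round what is visible of it).
- cut_out(camera, label): "mask" (384x512 bool, what is visible of it) and "box" ([centre column, centre row, width, height] in pixels, round what is visible of it).
The state is a dict: "t": time; "q": joint angles; "joint_vel": joint speeds; "joint_torque": joint torques, N m; "eef_pos": TCP position; "tool_rot": TCP orientation; "contact_force": force on the tool from outside, world axes, zero at the start; "torque": the same for the moment, N m; "gripper_width": opening from 0.0 (shut) to 1.0 (fully open).
Only numpy, scipy, OpenCV 4.12 (cv2) and the standard library are available. Lean on these libraries where they do the work, as an engineer would, in place of code of your own. Each camera call takes 0.05 s, during which the arm holds its last target. There are 200 camera calls.

## Working session

There is one attempt and no reset: what is moved stays moved. The work goes in short steps, Python scripts to look and compute and a shell command to move; the robot and the scene stay as the last step left them, time stands still between calls to the robot, and variables do not carry over. Pictures are saved under pics/ and viewed, about 8 in all and at most 12, crops included, and the job is handed in when it is done.

```bash
mkdir -p pics; ls; cat > h.py <<'E'
import numpy as np, cv2
from station import *
def pts(c, m=None):
    z=c["range_z"]; v,u=np.nonzero((z>0) if m is None else ((z>0)&m))
    n=cv2.undistortPoints(np.stack([u,v],1).astype(float)[:,None],np.array(c["camera_matrix"]),np.array(c["D"]))[:,0]
    d=z[v,u]; p=np.c_[n*d[:,None],d]; T=np.array(c["cam_to_world"])
    return p@T[:3,:3].T+T[:3,3], u, v
E
python3 - <<'E'
from h import *
o=get_obs(); print({k:np.round(v,3) for k,v in o.items()})
ims=[]
for n in("top","side"):
    c=read_camera(n); cv2.imwrite(f"pics/{n}0.png",c["pixels"]); np.save(f"{n}0.npy",c,allow_pickle=True)
    print(n,np.round(np.array(c["cam_to_world"])[:3,3],2))
    for l in("guard","tray","roller","thumbscrew","scale","star_knob"):
        for r in cut_out(n,l)[:3]:
            p,_,_=pts(c,r["mask"]); print(l,round(r["conf"],2),np.round(r["box"]),np.round(np.median(p,0),3) if len(p) else None, np.round(np.percentile(p,98,axis=0),3) if len(p) else None)
E
```

```text
pics
{'t': np.float64(0.0), 'q': array([-1.292,  0.478,  0.022,  1.556, -0.012,  1.109, -0.083]), 'joint_vel': array([ 0.   ,  0.001, -0.001, -0.002,  0.   , -0.   ,  0.002]), 'joint_torque': array([-0.0000e+00, -5.9644e+01,  1.6080e+00, -2.8119e+01,  1.2000e-02,
        9.0000e-03, -0.0000e+00]), 'eef_pos': array([0.254, 0.625, 0.249]), 'tool_rot': array([ 0.694,  0.135,  0.694, -0.137]), 'contact_force': array([-0.084, -0.057,  0.904]), 'torque': array([-0.038, -0.009,  0.039]), 'gripper_width': np.float64(0.999)}
top [ 0.46 -0.03  1.42]
guard 0.75 [278. 177.  41.  37.] [ 0.606 -0.095  0.187] [ 0.653 -0.051  0.222]
guard 0.72 [375. 167.  37.  41.] [ 0.655 -0.396  0.058] [ 0.713 -0.349  0.095]
guard 0.54 [139. 147.  28.  24.] [0.714 0.319 0.088] [0.745 0.356 0.095]
tray 0.87 [137. 211.  57.  57.] [0.527 0.334 0.005] [0.611 0.418 0.025]
roller 0.7 [250. 184.  99.  52.] [0.583 0.009 0.128] [0.665 0.115 0.147]
scale 0.85 [359. 234.  61.  60.] [ 0.424 -0.297  0.04 ] [ 0.537 -0.249  0.048]
scale 0.18 [278. 179.  40.  39.] [ 0.606 -0.094  0.187] [ 0.652 -0.051  0.222]
star_knob 0.44 [222. 181.  12.  14.] [0.602 0.063 0.149] [0.614 0.075 0.154]
side [ 0.3  -0.97  1.1 ]
guard 0.91 [313. 306.  39.  43.] [ 0.658 -0.407  0.058] [ 0.711 -0.352  0.094]
guard 0.63 [265. 198.  42.  42.] [ 0.606 -0.12   0.185] [ 0.656 -0.056  0.221]
guard 0.17 [211. 150.  49.  36.] [0.525 0.337 0.006] [0.612 0.421 0.024]
tray 0.98 [211. 149.  51.  34.] [0.525 0.336 0.006] [0.612 0.422 0.025]
scale 0.61 [235. 308.  71.  68.] [ 0.42  -0.388  0.04 ] [ 0.531 -0.262  0.046]
star_knob 0.58 [307. 210.  26.  45.] [ 0.772 -0.032  0.018] [0.796 0.048 0.024]
star_knob 0.52 [247. 167.   8.   6.] [0.603 0.06  0.149] [0.619 0.096 0.153]
star_knob 0.17 [320. 254.  38.  45.] [ 0.732 -0.256  0.051] [ 0.769 -0.189  0.087]
```

```bash
python3 - <<'E'
from h import *
a=cv2.imread("pics/top0.png")
cv2.imwrite("pics/top0b.png",cv2.resize(a[70:310,90:430],None,fx=2.3,fy=2.3,interpolation=cv2.INTER_CUBIC))
for n in("top","side"):
    c=np.load(f"{n}0.npy",allow_pickle=True).item()
    p,u,v=pts(c)
    near=(abs(p[:,0]-.606)<.09)&(abs(p[:,1]+.09)<.09)
    for nm,lo,hi in(("handle",.205,.235),("guardtop",.175,.195)):
        s=p[near&(p[:,2]>lo)&(p[:,2]<hi)]
        if nm=="handle": 
            print(n,nm,len(s),s.mean(0).round(4),np.ptp(s,axis=0).round(3)); w,V=np.linalg.eigh(np.cov(s[:,:2].T)); print("axis",V[:,1],np.degrees(np.arctan(V[1,1]/V[0,1])))
        else: print(n,nm,len(s),cv2.minAreaRect((s[:,:2]*1000).astype(np.float32)))
    s=p[(abs(p[:,0]-.527)<.12)&(abs(p[:,1]-.334)<.12)&(p[:,2]>.017)&(p[:,2]<.028)]; print("tray rim",len(s),cv2.minAreaRect((s[:,:2]*1000).astype(np.float32)))
    s=p[(abs(p[:,0]-.59)<.15)&(abs(p[:,1])<.2)&(p[:,2]>.123)&(p[:,2]<.133)]; print("deck",len(s),cv2.minAreaRect((s[:,:2]*1000).astype(np.float32)))
    s=p[(abs(p[:,0]-.603)<.03)&(abs(p[:,1]-.065)<.03)&(p[:,2]>.143)&(p[:,2]<.156)]; print("star",s.mean(0))
E
```

```text
top handle 112 [ 0.6083 -0.0956  0.22  ] [0.016 0.076 0.017]
axis [-0.12576841  0.99205963] -82.77486735760664
top guardtop 1008 ((608.7743530273438, -96.2880630493164), (90.38787078857422, 90.11003875732422), 7.142466068267822)
tray rim 313 ((527.396728515625, 332.0556945800781), (173.51490783691406, 169.91680908203125), 82.97534942626953)
deck 3238 ((604.2728271484375, -21.662277221679688), (130.73106384277344, 286.4753112792969), 0.7379083037376404)
star [0.60269891 0.06280501 0.14953413]
side handle 90 [ 0.6084 -0.1003  0.2183] [0.018 0.077 0.02 ]
axis [-0.13744941  0.99050879] -82.09971840386824
side guardtop 700 ((609.02294921875, -96.42082214355469), (91.1269760131836, 95.24323272705078), 7.706284523010254)
tray rim 214 ((527.5167236328125, 332.4141845703125), (178.990966796875, 169.99197387695312), 82.92469787597656)
deck 1693 ((604.1487426757812, -22.217376708984375), (131.04315185546875, 288.7882080078125), 0.6289252638816833)
star [0.60289686 0.06029843 0.14914766]
```

View pics/top0b.png

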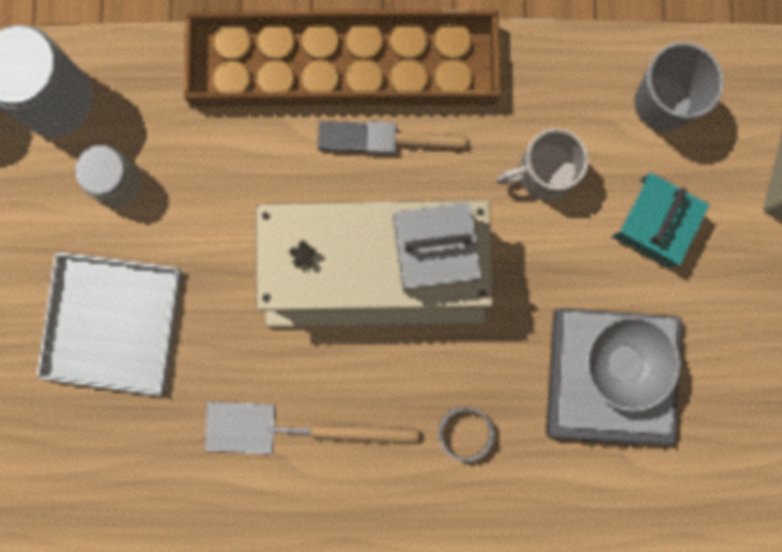

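The top view shows the guard at full-frame pixel (278,177), on the right end of the roller with its handle roughly along y. The tray is at (137,211) on the left, the star knob at (222,181), and the turquoise decoy at (375,167). Heights and sizes match the ones given.

- Guard handle: (0.608, -0.096, 0.216), yaw +7.2°
- Thumbscrew: about (0.605, -0.097)
- Tray: (0.527, 0.332)

I'm moving above the handle now.

```bash
T='{"gripper":0,"dx":0.353,"dy":-0.721,"dz":0.06,"rz":-60.6}'; python3 -m jog '[{"gripper":0,"dx":0.353,"dy":-0.721,"dz":0.06,"rz":-60.6},{"gripper":0,"dx":0.353,"dy":-0.721,"dz":0.06,"rz":-60.6},{"gripper":0,"dx":0.353,"dy":-0.721,"dz":0.06,"rz":-60.6},{"gripper":0,"dx":0.353,"dy":-0.721,"dz":0.06,"rz":-60.6},{"gripper":0,"dx":0.353,"dy":-0.721,"dz":0.06,"rz":-60.6},{"gripper":0,"dx":0.353,"dy":-0.721,"dz":0.06,"rz":-60.6},{"gripper":0,"dx":0.353,"dy":-0.721,"dz":0.06,"rz":-60.6},{"gripper":0,"dx":0.353,"dy":-0.721,"dz":0.06,"rz":-60.6},{"gripper":0,"dx":0.353,"dy":-0.721,"dz":0.06,"rz":-60.6},{"gripper":0,"dx":0.353,"dy":-0.721,"dz":0.06,"rz":-60.6}]' 30
cat >> h.py <<'E'
from scipy.spatial.transform import Rotation as R
def st():
    o=get_obs(); w,x,y,z=o["tool_rot"]; M=R.from_quat([x,y,z,w]).as_matrix()
    print("t",round(float(o["t"]),2),"pos",np.round(o["eef_pos"],4),"down",M[:,0].round(3),"jawyaw",round(np.degrees(np.arctan2(M[1,1],M[0,1])),1),"F",np.round(o["contact_force"],1),"w",round(float(o["gripper_width"]),3),"q",np.round(o["q"],2))
E
python3 -c "from h import *; st()"
```

```text
t 0.7 pos [0.2546 0.6252 0.2503] down [-0.  0. -1.] jawyaw 67.8 F [-0.2 -0.8  0.4] w 0.996 q [-1.29  0.48  0.02  1.56 -0.01  1.11 -0.08]$[0]: bad value
```

```bash
python3 -m jog --help 2>&1 | head -20; python3 -m jog '[{"gripper":0.0,"dx":0.0,"dy":-0.0,"dz":0.05,"rx":0.0,"ry":0.0,"rz":-8.0}]'; python3 -c "from h import *; st()"
```

```text
invalid input: not JSON, or not a number
t: 0.8
eef_pos: [0.2534, 0.6215, 0.2934]
tool_rot: [0.682, 0.18, 0.683, -0.189]
contact_force: [-0.1, 1.1, -0.1]
gripper_width: 1.0
t 0.8 pos [0.2534 0.6215 0.2934] down [-0.004 -0.013 -1.   ] jawyaw 59.7 F [-0.1  1.1 -0.1] w 1.0 q [-1.32  0.45  0.06  1.51 -0.03  1.2  -0.21]
```

```bash
python3 -m jog '[{"gripper":0,"dx":0.353,"dy":-0.721,"dz":0.01,"rx":0,"ry":0,"rz":-52.6},{"gripper":0,"dx":0.353,"dy":-0.721,"dz":0.01,"rx":0,"ry":0,"rz":-52.6},{"gripper":0,"dx":0.353,"dy":-0.721,"dz":0.01,"rx":0,"ry":0,"rz":-52.6},{"gripper":0,"dx":0.353,"dy":-0.721,"dz":0.01,"rx":0,"ry":0,"rz":-52.6},{"gripper":0,"dx":0.353,"dy":-0.721,"dz":0.01,"rx":0,"ry":0,"rz":-52.6},{"gripper":0,"dx":0.353,"dy":-0.721,"dz":0.01,"rx":0,"ry":0,"rz":-52.6},{"gripper":0,"dx":0.353,"dy":-0.721,"dz":0.01,"rx":0,"ry":0,"rz":-52.6},{"gripper":0,"dx":0.353,"dy":-0.721,"dz":0.01,"rx":0,"ry":0,"rz":-52.6},{"gripper":0,"dx":0.353,"dy":-0.721,"dz":0.01,"rx":0,"ry":0,"rz":-52.6},{"gripper":0,"dx":0.353,"dy":-0.721,"dz":0.01,"rx":0,"ry":0,"rz":-52.6}]' 30; python3 -c "from h import *; st()"
```

```text
t: 1.8
eef_pos: [0.4751, 0.1742, 0.307]
tool_rot: [0.531, 0.468, 0.531, -0.467]
contact_force: [1.7, -0.2, -0.3]
gripper_width: 1.002
t 1.8 pos [0.4751 0.1742 0.307 ] down [ 0.001  0.001 -1.   ] jawyaw 7.3 F [ 1.7 -0.2 -0.3] w 1.002 q [-0.88  0.14  0.45  1.91 -0.07  1.11 -0.27]
```

```bash
python3 -m jog '[{"gripper":0,"dx":0.133,"dy":-0.270,"dz":-0.01,"rx":0,"ry":0,"rz":0},{"gripper":0,"dx":0.133,"dy":-0.270,"dz":-0.01,"rx":0,"ry":0,"rz":0},{"gripper":0,"dx":0.133,"dy":-0.270,"dz":-0.01,"rx":0,"ry":0,"rz":0},{"gripper":0,"dx":0.133,"dy":-0.270,"dz":-0.01,"rx":0,"ry":0,"rz":0},{"gripper":0,"dx":0.133,"dy":-0.270,"dz":-0.01,"rx":0,"ry":0,"rz":0},{"gripper":0,"dx":0.133,"dy":-0.270,"dz":-0.01,"rx":0,"ry":0,"rz":0},{"gripper":0,"dx":0.133,"dy":-0.270,"dz":-0.01,"rx":0,"ry":0,"rz":0},{"gripper":0,"dx":0.133,"dy":-0.270,"dz":-0.01,"rx":0,"ry":0,"rz":0},{"gripper":0,"dx":0.133,"dy":-0.270,"dz":-0.01,"rx":0,"ry":0,"rz":0}]' 30; python3 -c "from h import *; st()"
```

```text
t: 2.7
eef_pos: [0.6073, -0.0925, 0.2964]
tool_rot: [0.531, 0.467, 0.531, -0.467]
contact_force: [-1.6, 0.9, -0.6]
gripper_width: 1.0
t 2.7 pos [ 0.6073 -0.0925  0.2964] down [-0.     0.001 -1.   ] jawyaw 7.3 F [-1.6  0.9 -0.6] w 1.0 q [-0.4   0.38  0.6   1.68 -0.23  1.15  0.39]
```

```bash
python3 -m jog '[{"gripper":0,"dx":0.001,"dy":-0.004,"dz":-0.03,"rx":0,"ry":0,"rz":0},{"gripper":0,"dx":0.001,"dy":-0.004,"dz":-0.06,"rx":0,"ry":0,"rz":0},{"gripper":0,"dx":0.001,"dy":-0.004,"dz":-0.08,"rx":0,"ry":0,"rz":0},{"gripper":0,"dx":0.001,"dy":-0.004,"dz":-0.08,"rx":0,"ry":0,"rz":0},{"gripper":1,"dx":0.001,"dy":-0.004,"dz":-0.08,"rx":0,"ry":0,"rz":0},{"gripper":1,"dx":0.001,"dy":-0.004,"dz":-0.08,"rx":0,"ry":0,"rz":0},{"gripper":1,"dx":0.001,"dy":-0.004,"dz":-0.08,"rx":0,"ry":0,"rz":0},{"gripper":1,"dx":0.001,"dy":-0.004,"dz":-0.08,"rx":0,"ry":0,"rz":0},{"gripper":1,"dx":0.001,"dy":-0.004,"dz":-0.08,"rx":0,"ry":0,"rz":0},{"gripper":1,"dx":0.001,"dy":-0.004,"dz":-0.08,"rx":0,"ry":0,"rz":0}]' 50; python3 -c "from h import *; st()"
```

```text
t: 3.7
eef_pos: [0.6091, -0.0979, 0.2171]
tool_rot: [0.531, 0.468, 0.53, -0.467]
contact_force: [0.8, 0.9, 0.9]
gripper_width: 0.099
t 3.7 pos [ 0.6091 -0.0979  0.2171] down [ 0.002  0.    -1.   ] jawyaw 7.2 F [0.8 0.9 0.9] w 0.099 q [-0.36  0.46  0.57  1.77 -0.29  1.    0.44]
```

```bash
python3 -m jog '[{"gripper":1,"dx":0,"dy":0,"dz":0.0,"rx":0,"ry":0,"rz":0},{"gripper":1,"dx":0,"dy":0,"dz":0.01,"rx":0,"ry":0,"rz":0},{"gripper":1,"dx":0,"dy":0,"dz":0.02,"rx":0,"ry":0,"rz":0},{"gripper":1,"dx":0,"dy":0,"dz":0.035,"rx":0,"ry":0,"rz":0},{"gripper":1,"dx":0,"dy":0,"dz":0.05,"rx":0,"ry":0,"rz":0},{"gripper":1,"dx":0,"dy":0,"dz":0.065,"rx":0,"ry":0,"rz":0},{"gripper":1,"dx":0,"dy":0,"dz":0.08,"rx":0,"ry":0,"rz":0},{"gripper":1,"dx":0,"dy":0,"dz":0.08,"rx":0,"ry":0,"rz":0}]' 60; python3 -c "from h import *; st()
c=read_camera('side');cv2.imwrite('pics/side1.png',cv2.resize(c['pixels'][60:360,130:430],None,fx=2,fy=2))
p,u,v=pts(c)
"
```

```text
t: 4.5
eef_pos: [0.6097, -0.0983, 0.2995]
tool_rot: [0.532, 0.469, 0.529, -0.466]
contact_force: [-0.4, 0.2, -2.4]
gripper_width: 0.09
t 4.5 pos [ 0.6097 -0.0983  0.2995] down [ 0.005 -0.    -1.   ] jawyaw 7.2 F [-0.4  0.2 -2.4] w 0.09 q [-0.4   0.38  0.61  1.68 -0.23  1.15  0.4 ]
```

View pics/side1.png

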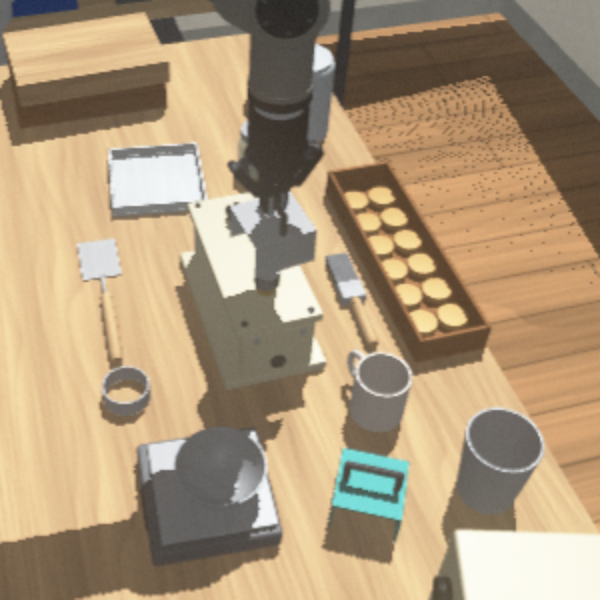

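```bash
python3 -m jog '[{"gripper":1,"dx":-0.004,"dy":0.02,"dz":0,"rx":0,"ry":0,"rz":0},{"gripper":1,"dx":-0.011,"dy":0.055,"dz":0,"rx":0,"ry":0,"rz":0},{"gripper":1,"dx":-0.019,"dy":0.1,"dz":0,"rx":0,"ry":0,"rz":0},{"gripper":1,"dx":-0.027,"dy":0.145,"dz":0,"rx":0,"ry":0,"rz":0},{"gripper":1,"dx":-0.035,"dy":0.19,"dz":0,"rx":0,"ry":0,"rz":0},{"gripper":1,"dx":-0.043,"dy":0.235,"dz":0,"rx":0,"ry":0,"rz":0},{"gripper":1,"dx":-0.052,"dy":0.28,"dz":0,"rx":0,"ry":0,"rz":0},{"gripper":1,"dx":-0.06,"dy":0.325,"dz":0,"rx":0,"ry":0,"rz":0},{"gripper":1,"dx":-0.068,"dy":0.365,"dz":0,"rx":0,"ry":0,"rz":0},{"gripper":1,"dx":-0.074,"dy":0.395,"dz":0,"rx":0,"ry":0,"rz":0}]' 60;python3 -m jog '[{"gripper":1,"dx":-0.005,"dy":0.025,"dz":0,"rx":0,"ry":0,"rz":0},{"gripper":1,"dx":-0.007,"dy":0.035,"dz":-0.02,"rx":0,"ry":0,"rz":0},{"gripper":1,"dx":-0.007,"dy":0.035,"dz":-0.05,"rx":0,"ry":0,"rz":0},{"gripper":1,"dx":-0.007,"dy":0.035,"dz":-0.08,"rx":0,"ry":0,"rz":0},{"gripper":1,"dx":-0.007,"dy":0.035,"dz":-0.11,"rx":0,"ry":0,"rz":0},{"gripper":1,"dx":-0.007,"dy":0.035,"dz":-0.14,"rx":0,"ry":0,"rz":0},{"gripper":1,"dx":-0.007,"dy":0.035,"dz":-0.16,"rx":0,"ry":0,"rz":0},{"gripper":1,"dx":-0.007,"dy":0.035,"dz":-0.175,"rx":0,"ry":0,"rz":0},{"gripper":1,"dx":-0.007,"dy":0.035,"dz":-0.18,"rx":0,"ry":0,"rz":0},{"gripper":1,"dx":-0.007,"dy":0.035,"dz":-0.18,"rx":0,"ry":0,"rz":0}]' 60; python3 -c "from h import *; st()"
```

```text
t: 5.55
eef_pos: [0.5327, 0.3005, 0.2955]
tool_rot: [0.531, 0.466, 0.532, -0.467]
contact_force: [0.7, -0.2, -2.2]
gripper_width: 0.092
t: 6.55
eef_pos: [0.5273, 0.3319, 0.116]
tool_rot: [0.531, 0.467, 0.531, -0.468]
contact_force: [0.7, 0.8, -2.2]
gripper_width: 0.092
t 6.55 pos [0.5273 0.3319 0.116 ] down [-0.001 -0.001 -1.   ] jawyaw 7.2 F [ 0.7  0.8 -2.2] w 0.092 q [-0.95  0.57  0.39  1.81 -0.29  0.81 -0.29]
```

```bash
python3 -m jog '[{"gripper":1,"dx":0,"dy":0,"dz":-0.006,"rx":0,"ry":0,"rz":0},{"gripper":1,"dx":0,"dy":0,"dz":-0.012,"rx":0,"ry":0,"rz":0},{"gripper":1,"dx":0,"dy":0,"dz":-0.016,"rx":0,"ry":0,"rz":0},{"gripper":1,"dx":0,"dy":0,"dz":-0.018,"rx":0,"ry":0,"rz":0},{"gripper":1,"dx":0,"dy":0,"dz":-0.019,"rx":0,"ry":0,"rz":0},{"gripper":1,"dx":0,"dy":0,"dz":-0.02,"rx":0,"ry":0,"rz":0},{"gripper":1,"dx":0,"dy":0,"dz":-0.021,"rx":0,"ry":0,"rz":0},{"gripper":1,"dx":0,"dy":0,"dz":-0.021,"rx":0,"ry":0,"rz":0}]' 60; python3 -c "from h import *; st()"
```

```text
t: 7.35
eef_pos: [0.5275, 0.3321, 0.0955]
tool_rot: [0.531, 0.467, 0.531, -0.467]
contact_force: [0.1, -0.7, -2.9]
gripper_width: 0.089
t 7.35 pos [0.5275 0.3321 0.0955] down [-0.  0. -1.] jawyaw 7.2 F [ 0.1 -0.7 -2.9] w 0.089 q [-0.94  0.6   0.38  1.82 -0.3   0.77 -0.27]
```

```bash
python3 -m jog '[{"gripper":1,"dx":0,"dy":0,"dz":-0.001,"rx":0,"ry":0,"rz":0},{"gripper":1,"dx":0,"dy":0,"dz":-0.002,"rx":0,"ry":0,"rz":0},{"gripper":1,"dx":0,"dy":0,"dz":-0.002,"rx":0,"ry":0,"rz":0}]' 60; python3 -m jog '[{"gripper":1,"dx":0,"dy":0,"dz":-0.001,"rx":0,"ry":0,"rz":0},{"gripper":1,"dx":0,"dy":0,"dz":-0.001,"rx":0,"ry":0,"rz":0}]' 60
```

```text
t: 7.65
eef_pos: [0.5274, 0.3321, 0.0934]
tool_rot: [0.531, 0.467, 0.531, -0.468]
contact_force: [0.6, -0.1, -2.3]
gripper_width: 0.093
t: 7.85
eef_pos: [0.528, 0.3322, 0.0929]
tool_rot: [0.531, 0.468, 0.53, -0.467]
contact_force: [0.5, 0.1, -0.8]
gripper_width: 0.091
```

```bash
python3 -m jog '[{"gripper":1,"dx":0,"dy":0,"dz":-0.001,"rx":0,"ry":0,"rz":0},{"gripper":1,"dx":0,"dy":0,"dz":-0.001,"rx":0,"ry":0,"rz":0}]' 60
```

```text
t: 8.05
eef_pos: [0.5287, 0.3322, 0.0926]
tool_rot: [0.531, 0.468, 0.53, -0.467]
contact_force: [1.2, -0.4, 4.8]
gripper_width: 0.092
```

Standing on the tray floor. Next: release, wait, then go up.

```bash
python3 -m jog '[{"gripper":0.8,"dx":0,"dy":0,"dz":0,"rx":0,"ry":0,"rz":0},{"gripper":0.6,"dx":0,"dy":0,"dz":0,"rx":0,"ry":0,"rz":0},{"gripper":0.3,"dx":0,"dy":0,"dz":0,"rx":0,"ry":0,"rz":0},{"gripper":0,"dx":0,"dy":0,"dz":0,"rx":0,"ry":0,"rz":0},{"gripper":0,"dx":0,"dy":0,"dz":0,"rx":0,"ry":0,"rz":0},{"gripper":0,"dx":0,"dy":0,"dz":0,"rx":0,"ry":0,"rz":0},{"gripper":0,"dx":0,"dy":0,"dz":0,"rx":0,"ry":0,"rz":0},{"gripper":0,"dx":0,"dy":0,"dz":0,"rx":0,"ry":0,"rz":0}]' 30; python3 -m jog '[{"gripper":0,"dx":0,"dy":0,"dz":0.02,"rx":0,"ry":0,"rz":0},{"gripper":0,"dx":0,"dy":0,"dz":0.06,"rx":0,"ry":0,"rz":0},{"gripper":0,"dx":0,"dy":0,"dz":0.1,"rx":0,"ry":0,"rz":0},{"gripper":0,"dx":0,"dy":0,"dz":0.15,"rx":0,"ry":0,"rz":0},{"gripper":0,"dx":0,"dy":0,"dz":0.19,"rx":0,"ry":0,"rz":0},{"gripper":0,"dx":0,"dy":0,"dz":0.19,"rx":0,"ry":0,"rz":0}]' 30; python3 - <<'E'
from h import *
st()
I=[]
for n in("top","side"):
    c=read_camera(n); p,u,v=pts(c)
    I.append(c["pixels"])
    s=p[(abs(p[:,0]-.604)<.04)&(abs(p[:,1]+.097)<.04)&(p[:,2]>.16)&(p[:,2]<.175)]
    print(n,"screw",len(s),s.mean(0).round(4),cv2.minEnclosingCircle((s[:,:2]*1000).astype(np.float32)))
    s=p[(abs(p[:,0]-.528)<.08)&(abs(p[:,1]-.332)<.08)&(p[:,2]>.05)&(p[:,2]<.12)]
    print("guard",len(s),(np.median(s,0)).round(4) if len(s) else "",np.percentile(s[:,2],[5,98]) if len(s) else "")
    for r in cut_out(n,"thumbscrew")[:2]: print(r["conf"],np.round(r["box"]),np.median(pts(c,r["mask"])[0],0))
a=cv2.resize(I[0][145:215,245:315],(400,400),interpolation=cv2.INTER_CUBIC); b=cv2.resize(I[1][110:210,170:270],(400,400),interpolation=cv2.INTER_CUBIC)
cv2.imwrite("pics/after.png",np.hstack([a,b]))
E
```

```text
t: 8.85
eef_pos: [0.5275, 0.3321, 0.0915]
tool_rot: [0.531, 0.467, 0.531, -0.467]
contact_force: [0.4, 0.3, 0.5]
gripper_width: 1.003
t: 9.45
eef_pos: [0.5305, 0.3333, 0.2882]
tool_rot: [0.531, 0.472, 0.53, -0.464]
contact_force: [0.8, 0.1, -0.6]
gripper_width: 0.998
t 9.45 pos [0.5305 0.3333 0.2882] down [ 0.009  0.007 -1.   ] jawyaw 7.2 F [ 0.8  0.1 -0.6] w 0.998 q [-1.01  0.38  0.47  1.67 -0.19  1.13 -0.36]
top screw 145 [ 0.605  -0.0966  0.1687] ((605.5126953125, -97.11145782470703), 18.844135284423828)
guard 917 [0.5261 0.3323 0.063 ] [0.0574343  0.09830918]
0.73 [281. 179.  11.  14.] [ 0.60568113 -0.09499843  0.16887503]
side screw 111 [ 0.6053 -0.1001  0.1672] ((606.251220703125, -98.06202697753906), 20.33707046508789)
guard 472 [0.5248 0.3224 0.0626] [0.05473774 0.0981503 ]
0.67 [263. 199.  10.  15.] [ 0.60398812 -0.10543017  0.16600304]
0.37 [207. 143.  32.  31.] [0.52616033 0.30143987 0.06025827]
```

View pics/after.png

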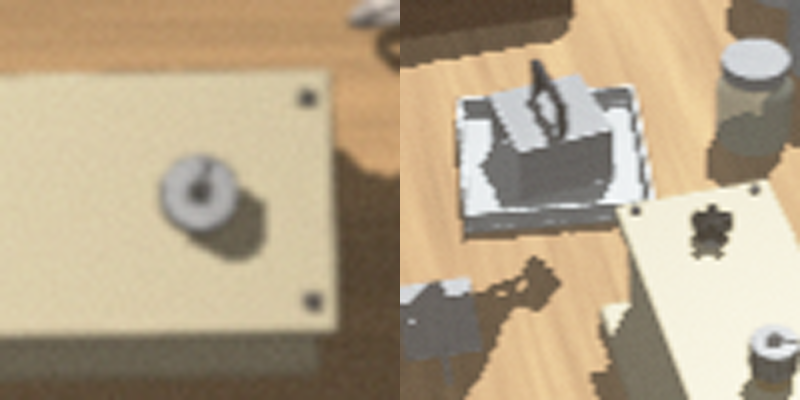

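The guard stands upright in the tray, handle at the tray centre (right panel about (548,100)). In the left panel the thumbscrew is at (200,192) with its mark at (208,170), which gives an angle of about 3.5 rad, so about 143° to seat. I'm moving above it with the wrist wound counter-clockwise by 95°.

```bash
python3 -m jog '[{"gripper":0,"dx":0.077,"dy":-0.43,"dz":0,"rx":0,"ry":0,"rz":95},{"gripper":0,"dx":0.077,"dy":-0.43,"dz":0,"rx":0,"ry":0,"rz":95},{"gripper":0,"dx":0.077,"dy":-0.43,"dz":0,"rx":0,"ry":0,"rz":95},{"gripper":0,"dx":0.077,"dy":-0.43,"dz":0,"rx":0,"ry":0,"rz":95},{"gripper":0,"dx":0.077,"dy":-0.43,"dz":0,"rx":0,"ry":0,"rz":95},{"gripper":0,"dx":0.077,"dy":-0.43,"dz":0,"rx":0,"ry":0,"rz":95},{"gripper":0,"dx":0.077,"dy":-0.43,"dz":0,"rx":0,"ry":0,"rz":95},{"gripper":0,"dx":0.077,"dy":-0.43,"dz":0,"rx":0,"ry":0,"rz":95},{"gripper":0,"dx":0.077,"dy":-0.43,"dz":0,"rx":0,"ry":0,"rz":95},{"gripper":0,"dx":0.077,"dy":-0.43,"dz":0,"rx":0,"ry":0,"rz":95}]' 30;  python3 -c "from h import *; st()"
```

```text
t: 10.65
eef_pos: [0.6032, -0.106, 0.2798]
tool_rot: [0.706, 0.0, 0.708, -0.003]
contact_force: [0.4, 0.4, 1.1]
gripper_width: 0.998
t 10.65 pos [ 0.6032 -0.106   0.2798] down [-0.003 -0.004 -1.   ] jawyaw 89.7 F [0.4 0.4 1.1] w 0.998 q [-0.2   0.36  0.36  1.7  -0.13  1.11  1.76]
```

```bash
python3 -m jog '[{"gripper":0,"dx":0,"dy":0,"dz":0,"rx":0,"ry":0,"rz":8},{"gripper":0,"dx":0,"dy":0,"dz":0,"rx":0,"ry":0,"rz":10},{"gripper":0,"dx":0,"dy":0,"dz":0,"rx":0,"ry":0,"rz":10},{"gripper":0,"dx":0,"dy":0,"dz":0,"rx":0,"ry":0,"rz":10}]' 30;  python3 -c "from h import *; st()"
```

```text
t: 11.05
eef_pos: [0.6039, -0.0978, 0.2802]
tool_rot: [0.704, -0.061, 0.705, 0.061]
contact_force: [0.3, 0.4, 0.1]
gripper_width: 0.999
t 11.05 pos [ 0.6039 -0.0978  0.2802] down [-0.002  0.    -1.   ] jawyaw 99.9 F [0.3 0.4 0.1] w 0.999 q [-0.18  0.36  0.32  1.7  -0.12  1.11  1.91]
```

```bash
python3 -m jog '[{"gripper":0,"dx":0.001,"dy":0.001,"dz":-0.04,"rx":0,"ry":0,"rz":0},{"gripper":0,"dx":0.001,"dy":0.001,"dz":-0.08,"rx":0,"ry":0,"rz":0},{"gripper":0,"dx":0.001,"dy":0.001,"dz":-0.11,"rx":0,"ry":0,"rz":0},{"gripper":0,"dx":0.001,"dy":0.001,"dz":-0.124,"rx":0,"ry":0,"rz":0},{"gripper":0,"dx":0.001,"dy":0.001,"dz":-0.124,"rx":0,"ry":0,"rz":0},{"gripper":1,"dx":0.001,"dy":0.001,"dz":-0.124,"rx":0,"ry":0,"rz":0},{"gripper":1,"dx":0.001,"dy":0.001,"dz":-0.124,"rx":0,"ry":0,"rz":0},{"gripper":1,"dx":0.001,"dy":0.001,"dz":-0.124,"rx":0,"ry":0,"rz":0},{"gripper":1,"dx":0.001,"dy":0.001,"dz":-0.124,"rx":0,"ry":0,"rz":0},{"gripper":1,"dx":0.001,"dy":0.001,"dz":-0.124,"rx":0,"ry":0,"rz":0}]' 32;  python3 -c "from h import *; st(); print(get_obs()['torque'])"
```

```text
t: 12.05
eef_pos: [0.6064, -0.0976, 0.1592]
tool_rot: [0.705, -0.062, 0.703, 0.061]
contact_force: [-0.7, -1.7, 5.9]
gripper_width: 0.41
t 12.05 pos [ 0.6064 -0.0976  0.1592] down [ 0.003 -0.001 -1.   ] jawyaw 99.9 F [-0.7 -1.7  5.9] w 0.41 q [-0.15  0.48  0.28  1.81 -0.17  0.87  1.95]
[-0.27424417  0.16348545 -0.03331476]
```

```bash
python3 -m jog '[{"gripper":1,"dx":0,"dy":0,"dz":0,"rx":0,"ry":0,"rz":-6},{"gripper":1,"dx":0,"dy":0,"dz":0,"rx":0,"ry":0,"rz":-13},{"gripper":1,"dx":0,"dy":0,"dz":0,"rx":0,"ry":0,"rz":-20},{"gripper":1,"dx":0,"dy":0,"dz":0,"rx":0,"ry":0,"rz":-27},{"gripper":1,"dx":0,"dy":0,"dz":0,"rx":0,"ry":0,"rz":-34},{"gripper":1,"dx":0,"dy":0,"dz":0,"rx":0,"ry":0,"rz":-41},{"gripper":1,"dx":0,"dy":0,"dz":0,"rx":0,"ry":0,"rz":-48},{"gripper":1,"dx":0,"dy":0,"dz":0,"rx":0,"ry":0,"rz":-55},{"gripper":1,"dx":0,"dy":0,"dz":0,"rx":0,"ry":0,"rz":-60},{"gripper":1,"dx":0,"dy":0,"dz":0,"rx":0,"ry":0,"rz":-60}]' 32;  python3 -c "from h import *; st(); print(get_obs()['torque'])"
python3 -m jog '[{"gripper":1,"dx":0,"dy":0,"dz":0,"rx":0,"ry":0,"rz":-6},{"gripper":1,"dx":0,"dy":0,"dz":0,"rx":0,"ry":0,"rz":-13},{"gripper":1,"dx":0,"dy":0,"dz":0,"rx":0,"ry":0,"rz":-20},{"gripper":1,"dx":0,"dy":0,"dz":0,"rx":0,"ry":0,"rz":-27},{"gripper":1,"dx":0,"dy":0,"dz":0,"rx":0,"ry":0,"rz":-34},{"gripper":1,"dx":0,"dy":0,"dz":0,"rx":0,"ry":0,"rz":-41},{"gripper":1,"dx":0,"dy":0,"dz":0,"rx":0,"ry":0,"rz":-48},{"gripper":1,"dx":0,"dy":0,"dz":0,"rx":0,"ry":0,"rz":-55},{"gripper":1,"dx":0,"dy":0,"dz":0,"rx":0,"ry":0,"rz":-60},{"gripper":1,"dx":0,"dy":0,"dz":0,"rx":0,"ry":0,"rz":-60}]' 32;  python3 -c "from h import *; st(); print(get_obs()['torque'])"
```

```text
t: 13.05
eef_pos: [0.6066, -0.097, 0.1592]
tool_rot: [0.641, 0.3, 0.64, -0.299]
contact_force: [-0.5, 0.1, 7.8]
gripper_width: 0.414
t 13.05 pos [ 0.6066 -0.097   0.1592] down [ 0.003 -0.    -1.   ] jawyaw 39.8 F [-0.5  0.1  7.8] w 0.414 q [-0.34  0.53  0.55  1.82 -0.34  0.89  1.06]
[-0.11579057  0.28769807 -0.05699495]
t: 14.05
eef_pos: [0.6072, -0.0969, 0.1592]
tool_rot: [0.406, 0.581, 0.404, -0.579]
contact_force: [0.9, -0.1, 7.2]
gripper_width: 0.414
t 14.05 pos [ 0.6072 -0.0969  0.1592] down [ 0.004 -0.    -1.   ] jawyaw -20.2 F [ 0.9 -0.1  7.2] w 0.414 q [-0.52  0.61  0.82  1.83 -0.54  0.94  0.19]
[ 0.03338155 -0.03166296 -0.10405085]
```

```bash
python3 -m jog '[{"gripper":1,"dx":0,"dy":0,"dz":0,"rx":0,"ry":0,"rz":-6},{"gripper":1,"dx":0,"dy":0,"dz":0,"rx":0,"ry":0,"rz":-12},{"gripper":1,"dx":0,"dy":0,"dz":0,"rx":0,"ry":0,"rz":-17},{"gripper":1,"dx":0,"dy":0,"dz":0,"rx":0,"ry":0,"rz":-17}]' 32;  python3 -c "from h import *; st(); print(get_obs()['torque'])"
python3 -m jog '[{"gripper":1,"dx":0,"dy":0,"dz":0,"rx":0,"ry":0,"rz":-3},{"gripper":1,"dx":0,"dy":0,"dz":0,"rx":0,"ry":0,"rz":-6},{"gripper":1,"dx":0,"dy":0,"dz":0,"rx":0,"ry":0,"rz":-6}]' 32;  python3 -c "from h import *; st(); print(get_obs()['torque'])"
python3 -m jog '[{"gripper":1,"dx":0,"dy":0,"dz":0,"rx":0,"ry":0,"rz":-3},{"gripper":1,"dx":0,"dy":0,"dz":0,"rx":0,"ry":0,"rz":-6},{"gripper":1,"dx":0,"dy":0,"dz":0,"rx":0,"ry":0,"rz":-6}]' 32;  python3 -c "from h import *; st(); print(get_obs()['torque'])"
```

```text
t: 14.45
eef_pos: [0.6073, -0.097, 0.1592]
tool_rot: [0.315, 0.634, 0.314, -0.632]
contact_force: [1.9, 0.8, 7.0]
gripper_width: 0.41
t 14.45 pos [ 0.6073 -0.097   0.1592] down [ 0.004 -0.    -1.   ] jawyaw -37.2 F [1.9 0.8 7. ] w 0.41 q [-0.56  0.64  0.89  1.83 -0.6   0.96 -0.05]
[ 0.09446094 -0.12733119 -0.11766054]
t: 14.75
eef_pos: [0.6074, -0.097, 0.1592]
tool_rot: [0.282, 0.65, 0.281, -0.647]
contact_force: [1.7, -0.7, 6.5]
gripper_width: 0.415
t 14.75 pos [ 0.6074 -0.097   0.1592] down [ 0.004 -0.    -1.   ] jawyaw -43.1 F [ 1.7 -0.7  6.5] w 0.415 q [-0.58  0.65  0.92  1.83 -0.63  0.97 -0.14]
[ 0.01406481 -0.24641026 -0.08400603]
t: 15.05
eef_pos: [0.6081, -0.0965, 0.1591]
tool_rot: [0.249, 0.664, 0.247, -0.661]
contact_force: [5.1, 0.8, 5.1]
gripper_width: 0.407
t 15.05 pos [ 0.6081 -0.0965  0.1591] down [ 0.005 -0.    -1.   ] jawyaw -49.0 F [5.1 0.8 5.1] w 0.407 q [-0.59  0.67  0.95  1.83 -0.65  0.98 -0.22]
[ 0.16622883 -1.11882622  0.24416849]
```

```bash

python3 -m jog '[{"gripper":1,"dx":0,"dy":0,"dz":0,"rx":0,"ry":0,"rz":-3},{"gripper":1,"dx":0,"dy":0,"dz":0,"rx":0,"ry":0,"rz":-6},{"gripper":1,"dx":0,"dy":0,"dz":0,"rx":0,"ry":0,"rz":-6}]' 32;  python3 -c "from h import *; st(); print(get_obs()['torque'])"
python3 -m jog '[{"gripper":1,"dx":0,"dy":0,"dz":0,"rx":0,"ry":0,"rz":-3},{"gripper":1,"dx":0,"dy":0,"dz":0,"rx":0,"ry":0,"rz":-6},{"gripper":1,"dx":0,"dy":0,"dz":0,"rx":0,"ry":0,"rz":-6}]' 32;  python3 -c "from h import *; st(); print(get_obs()['torque'])"
```

```text
t: 15.35
eef_pos: [0.6096, -0.0956, 0.1592]
tool_rot: [0.214, 0.677, 0.213, -0.671]
contact_force: [10.1, 1.6, 3.3]
gripper_width: 0.412
t 15.35 pos [ 0.6096 -0.0956  0.1592] down [ 0.008 -0.    -1.   ] jawyaw -54.8 F [10.1  1.6  3.3] w 0.412 q [-0.61  0.68  0.97  1.83 -0.67  0.99 -0.31]
[ 0.33751488 -2.06816511  0.43339854]
t: 15.65
eef_pos: [0.6082, -0.0968, 0.159]
tool_rot: [0.178, 0.686, 0.177, -0.683]
contact_force: [6.2, -0.4, 4.7]
gripper_width: 0.415
t 15.65 pos [ 0.6082 -0.0968  0.159 ] down [ 0.005 -0.001 -1.   ] jawyaw -60.9 F [ 6.2 -0.4  4.7] w 0.415 q [-0.62  0.69  1.    1.83 -0.69  1.   -0.39]
[-0.03484835 -1.19489944  0.43298731]
```

The torque saturated at 0.43 N m after about 147–160° of turning. The mark predicted about 143°, so the screw is seated and the grip is slipping. Backing off 90°.

```bash

python3 -m jog '[{"gripper":1,"dx":0,"dy":0,"dz":0,"rx":0,"ry":0,"rz":4},{"gripper":1,"dx":0,"dy":0,"dz":0,"rx":0,"ry":0,"rz":10},{"gripper":1,"dx":0,"dy":0,"dz":0,"rx":0,"ry":0,"rz":16},{"gripper":1,"dx":0,"dy":0,"dz":0,"rx":0,"ry":0,"rz":22},{"gripper":1,"dx":0,"dy":0,"dz":0,"rx":0,"ry":0,"rz":28},{"gripper":1,"dx":0,"dy":0,"dz":0,"rx":0,"ry":0,"rz":34},{"gripper":1,"dx":0,"dy":0,"dz":0,"rx":0,"ry":0,"rz":40},{"gripper":1,"dx":0,"dy":0,"dz":0,"rx":0,"ry":0,"rz":45},{"gripper":1,"dx":0,"dy":0,"dz":0,"rx":0,"ry":0,"rz":45}]' 32;  python3 -c "from h import *; st(); print(get_obs()['torque'])"
python3 -m jog '[{"gripper":1,"dx":0,"dy":0,"dz":0,"rx":0,"ry":0,"rz":6},{"gripper":1,"dx":0,"dy":0,"dz":0,"rx":0,"ry":0,"rz":12},{"gripper":1,"dx":0,"dy":0,"dz":0,"rx":0,"ry":0,"rz":18},{"gripper":1,"dx":0,"dy":0,"dz":0,"rx":0,"ry":0,"rz":24},{"gripper":1,"dx":0,"dy":0,"dz":0,"rx":0,"ry":0,"rz":30},{"gripper":1,"dx":0,"dy":0,"dz":0,"rx":0,"ry":0,"rz":36},{"gripper":1,"dx":0,"dy":0,"dz":0,"rx":0,"ry":0,"rz":41},{"gripper":1,"dx":0,"dy":0,"dz":0,"rx":0,"ry":0,"rz":45},{"gripper":1,"dx":0,"dy":0,"dz":0,"rx":0,"ry":0,"rz":45},{"gripper":1,"dx":0,"dy":0,"dz":0,"rx":0,"ry":0,"rz":45}]' 32;  python3 - <<'E'
from h import *
st(); print(get_obs()['torque'])
c=read_camera("top"); s=read_camera("side")
a=cv2.resize(c["pixels"][145:215,245:315],(400,400),interpolation=cv2.INTER_CUBIC); b=cv2.resize(s["pixels"][100:240,160:300],(400,400),interpolation=cv2.INTER_CUBIC)
cv2.imwrite("pics/end.png",np.hstack([a,b]))
p,u,v=pts(s); g=p[(abs(p[:,0]-.528)<.08)&(abs(p[:,1]-.332)<.08)&(p[:,2]>.05)]; print(np.median(g,0),np.percentile(g[:,2],98))
k=p[(abs(p[:,0]-.603)<.03)&(abs(p[:,1]-.065)<.03)&(p[:,2]>.143)&(p[:,2]<.156)]; print("star",k.mean(0))
E
```

```text
t: 16.55
eef_pos: [0.6074, -0.0961, 0.159]
tool_rot: [0.427, 0.566, 0.426, -0.563]
contact_force: [3.0, 1.6, 6.7]
gripper_width: 0.408
t 16.55 pos [ 0.6074 -0.0961  0.159 ] down [ 0.004  0.002 -1.   ] jawyaw -15.8 F [3.  1.6 6.7] w 0.408 q [-0.51  0.6   0.8   1.83 -0.53  0.93  0.25]
[ 0.38547037 -0.65587121  0.06626847]
t: 17.55
eef_pos: [0.6063, -0.0963, 0.159]
tool_rot: [0.61, 0.36, 0.609, -0.358]
contact_force: [-0.1, 1.9, 9.8]
gripper_width: 0.409
t 17.55 pos [ 0.6063 -0.0963  0.159 ] down [ 0.002  0.001 -1.   ] jawyaw 29.0 F [-0.1  1.9  9.8] w 0.409 q [-0.38  0.54  0.59  1.82 -0.38  0.9   0.9 ]
[0.43697635 0.10303197 0.0671661 ]
[0.52581308 0.32322333 0.0627386 ] 0.09782857866388242
star [0.60167181 0.06010085 0.14939123]
```

View pics/end.png

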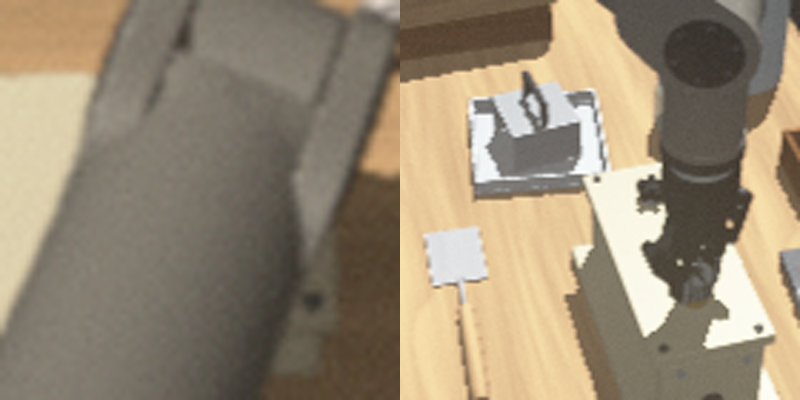

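The guard and star knob look right, but the hand hides the mark. There's plenty of time, so I'll release, move aside and check the mark, then regrip.

```bash

python3 -m jog '[{"gripper":0.4,"dx":0,"dy":0,"dz":0,"rx":0,"ry":0,"rz":0},{"gripper":0,"dx":0,"dy":0,"dz":0,"rx":0,"ry":0,"rz":0},{"gripper":0,"dx":0,"dy":0,"dz":0,"rx":0,"ry":0,"rz":0},{"gripper":0,"dx":0,"dy":0,"dz":0,"rx":0,"ry":0,"rz":0},{"gripper":0,"dx":0,"dy":0,"dz":0.03,"rx":0,"ry":0,"rz":0},{"gripper":0,"dx":0,"dy":0,"dz":0.08,"rx":0,"ry":0,"rz":0},{"gripper":0,"dx":0,"dy":0,"dz":0.12,"rx":0,"ry":0,"rz":0},{"gripper":0,"dx":0,"dy":0.05,"dz":0.13,"rx":0,"ry":0,"rz":0},{"gripper":0,"dx":0,"dy":0.1,"dz":0.13,"rx":0,"ry":0,"rz":0},{"gripper":0,"dx":0,"dy":0.15,"dz":0.13,"rx":0,"ry":0,"rz":0}]' 32
python3 -m jog '[{"gripper":0,"dx":0,"dy":0.02,"dz":0,"rx":0,"ry":0,"rz":0},{"gripper":0,"dx":0,"dy":0.02,"dz":0,"rx":0,"ry":0,"rz":0}]' 32
python3 - <<'E'
from h import *
st()
c=read_camera("top"); s=read_camera("side")
a=cv2.resize(c["pixels"][165:195,265:295],(400,400),interpolation=cv2.INTER_CUBIC); b=cv2.resize(s["pixels"][180:220,240:280],(400,400),interpolation=cv2.INTER_CUBIC)
cv2.imwrite("pics/chk.png",np.hstack([a,b]))
E
```

```text
t: 18.65
eef_pos: [0.6054, 0.0534, 0.2882]
tool_rot: [0.609, 0.36, 0.609, -0.359]
contact_force: [0.6, -0.2, -1.1]
gripper_width: 1.002
t: 18.85
eef_pos: [0.605, 0.0775, 0.2868]
tool_rot: [0.61, 0.357, 0.611, -0.357]
contact_force: [0.2, -1.2, -0.5]
gripper_width: 1.0
t 18.85 pos [0.605  0.0775 0.2868] down [-0.001  0.001 -1.   ] jawyaw 29.4 F [ 0.2 -1.2 -0.5] w 1.0 q [-0.7   0.38  0.63  1.71 -0.25  1.13  0.52]
```

View pics/chk.png

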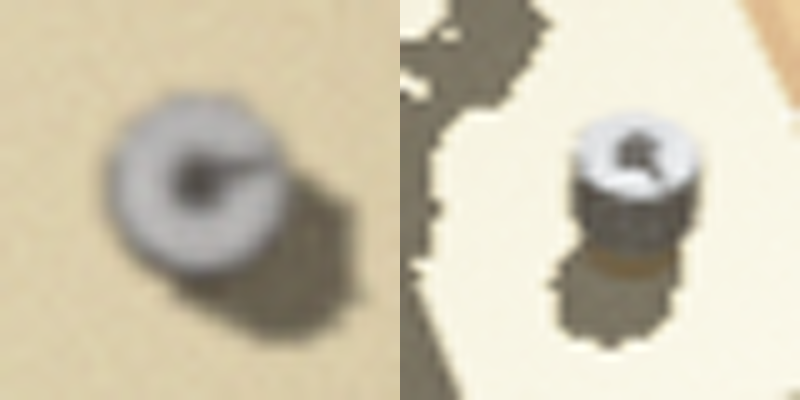

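In the left panel the mark is at (262,162) with the head centre at (198,183). That's azimuth -72°, where -73° is expected for 4.43 rad, so the setting is right. Regripping without turning.

```bash

python3 -m jog '[{"gripper":0,"dx":0,"dy":-0.05,"dz":0,"rx":0,"ry":0,"rz":0},{"gripper":0,"dx":0,"dy":-0.1,"dz":0,"rx":0,"ry":0,"rz":0},{"gripper":0,"dx":0,"dy":-0.14,"dz":0,"rx":0,"ry":0,"rz":0},{"gripper":0,"dx":0,"dy":-0.17,"dz":0,"rx":0,"ry":0,"rz":0},{"gripper":0,"dx":0,"dy":-0.17,"dz":0,"rx":0,"ry":0,"rz":0},{"gripper":0,"dx":0,"dy":-0.17,"dz":0,"rx":0,"ry":0,"rz":0}]' 32
python3 -m jog '[{"gripper":0,"dx":0,"dy":0,"dz":-0.04,"rx":0,"ry":0,"rz":0},{"gripper":0,"dx":0,"dy":0,"dz":-0.08,"rx":0,"ry":0,"rz":0},{"gripper":0,"dx":0,"dy":0,"dz":-0.11,"rx":0,"ry":0,"rz":0},{"gripper":0,"dx":0,"dy":0,"dz":-0.128,"rx":0,"ry":0,"rz":0},{"gripper":0,"dx":0,"dy":0,"dz":-0.128,"rx":0,"ry":0,"rz":0},{"gripper":1,"dx":0,"dy":0,"dz":-0.128,"rx":0,"ry":0,"rz":0},{"gripper":1,"dx":0,"dy":0,"dz":-0.128,"rx":0,"ry":0,"rz":0},{"gripper":1,"dx":0,"dy":0,"dz":-0.128,"rx":0,"ry":0,"rz":0},{"gripper":1,"dx":0,"dy":0,"dz":-0.128,"rx":0,"ry":0,"rz":0},{"gripper":1,"dx":0,"dy":0,"dz":-0.128,"rx":0,"ry":0,"rz":0}]' 32
python3 -m jog '[{"gripper":1,"dx":0,"dy":0,"dz":0,"rx":0,"ry":0,"rz":0},{"gripper":1,"dx":0,"dy":0,"dz":0,"rx":0,"ry":0,"rz":0},{"gripper":1,"dx":0,"dy":0,"dz":0,"rx":0,"ry":0,"rz":0}]' 32
python3 - <<'E'
from h import *
st(); print(get_obs()["torque"])
s=read_camera("side"); s0=np.load("side0.npy",allow_pickle=True).item()
for l in("bowl","spatula","brush","jar","mug","cutter"):
    r=cut_out("side",l); print(l,[(round(x["conf"],2),np.median(pts(s,x["mask"])[0],0).round(3),np.median(pts(s0,x["mask"])[0],0).round(3)) for x in r[:1]])
E
```

```text
t: 19.55
eef_pos: [0.6048, -0.1008, 0.2877]
tool_rot: [0.608, 0.36, 0.608, -0.361]
contact_force: [0.2, 0.1, 0.1]
gripper_width: 0.997
t: 20.55
eef_pos: [0.607, -0.0975, 0.1611]
tool_rot: [0.61, 0.36, 0.608, -0.358]
contact_force: [1.7, 1.7, 6.8]
gripper_width: 0.412
t: 20.85
eef_pos: [0.6069, -0.0975, 0.1611]
tool_rot: [0.61, 0.36, 0.608, -0.358]
contact_force: [0.7, 2.6, 6.8]
gripper_width: 0.409
t 20.85 pos [ 0.6069 -0.0975  0.1611] down [ 0.003  0.001 -1.   ] jawyaw 29.0 F [0.7 2.6 6.8] w 0.409 q [-0.38  0.54  0.6   1.82 -0.38  0.9   0.9 ]
[ 0.36495822 -0.19448768 -0.0373222 ]
bowl [(0.69, array([ 0.476, -0.33 ,  0.065]), array([ 0.476, -0.33 ,  0.065]))]
spatula [(0.88, array([0.386, 0.123, 0.006]), array([0.386, 0.121, 0.006]))]
brush [(0.94, array([ 0.772, -0.035,  0.018]), array([ 0.772, -0.034,  0.018]))]
jar [(0.44, array([0.687, 0.321, 0.047]), array([0.687, 0.322, 0.047]))]
mug [(0.64, array([ 0.73 , -0.256,  0.05 ]), array([ 0.73 , -0.257,  0.049]))]
cutter [(0.72, array([ 0.575, -0.11 ,  0.124]), array([ 0.575, -0.131,  0.124]))]
```

```bash
python3 -c "from h import *; print(hand_in()); st()"
```

```text
the job is handed in; nothing more can be done
None
the job is handed in; nothing more can be done
```

The job is handed in at about 21 s of the 70 s allowed; the hand-in gives no verdict. The guard stands upright in the tray, let go. The thumbscrew was seated, backed off a quarter turn, and is still gripped at 32 N.

**Guard:** I lifted it 80 mm before moving sideways and lowered it until light contact with the tray floor. It measured within a few mm of the tray's centre, handle about 93 mm above the bench.

**Thumbscrew:** I turned it clockwise until the torque levelled off at 0.43 N m with the grip slipping. It met the stop at 143–149°, where the mark predicted 143°. I then backed it off 90°.

**Setting check:** I let go briefly to see the mark. It read -72° against -73° expected, or about 4.41 rad against the 4.43 target. I then regripped without turning; the opening showed about 35 mm on the 36 mm head. I could not see the mark again after regripping because the hand covers it.

**Everything else:** The bowl, spatula, brush, jar and mug showed no movement beyond about 2 mm. The star knob's position was unchanged within measurement noise; I did not measure its angle, but nothing touched it.

**Checks that failed or disagreed:**
- The cutter check failed because the detector pointed at the roller instead. The arm never went near the cutter.
- Wrist torque readings while turning were biased and unclear in sign, so I relied on the mark for the setting.
- My first move was refused because its rows left out some keys. Nothing moved.

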